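# Reset the dosing stroke by counting clicks

## Task

Set the dosing unit's stroke: turn the black knob back (anticlockwise) until it meets its stop, without forcing it, then turn it forward exactly four clicks from the stop and let go of it. Then press the green key all the way down to confirm, let go, and leave the other things on the bench as they are.

Things in the scene. Friction and masses are not known exactly. Their poses are not given: they have to be found in the camera images.
- unit: White dosing unit with a teal band, a box 160 x 220 x 75 mm (x, y, z) fixed on the bench. Origin at the centre of its underside, z up; its front with the display faces -x. On its flat deck: knob axis at x -10, y +50 mm; green key at x -10, y -55 mm; orange flag at x 55, y from 48 mm.
- knob_top (a point): Centre of the top face of the black round ribbed stroke knob (50 mm across, 34 mm tall, this point 38 mm above the unit's deck), on its vertical axis. Its x axis points along the white pointer line and turns with the grip. The grip has 0.4 rad of free play on its inner shaft, start unknown, so the pointer does not tell the click. Clockwise from above counts up.
- knob_grip (a point): Fixed point of the unit on the knob's axis, 24 mm above the deck, a good height for the pads (hold with about 35 N). The shaft clicks every 18 degrees (0.314 rad), from the stop (click 0) to click 9, and starts between clicks 1 and 4. At each reversal the free play is turned back first, without resistance. The shaft rests in its click when let go.
- knob_foot (a point): Fixed point of the unit where the knob's axis meets the deck. A click, felt about the vertical: resistance jumps to about 0.25 N m, fades to none over half a click (0.157 rad), the shaft snaps on, then half a click is free; let go before the snap and it falls back. At the stop it climbs to 0.5 N m, where the sprung stop yields; about 0.12 rad further it is forced (fails).
- flag_top (a point): Top of the small orange stroke flag (6 x 3 x 8 mm) in its slot on the deck, geared to the knob's shaft. In the unit's frame it lies at y = 48 mm at the stop and moves only 0.4 mm towards +y for each click; below 47.84 mm the stop is forced. Far too fine to steer by.
- key_top (a point): Centre of the top of the round green spring key (26 mm across) on the unit's top; pressed straight down, full travel 6 mm, about 4 N when fully down.
- key (a joint): Travel of the green key in m: 0 released, 0.006 fully down; counts as pressed from 0.0045.
- sample_jar: Bystander: small white-capped sample jar, 38 mm across, 55 mm tall, standing by the unit's -y side. Origin under its centre.
- stopper: Bystander: teal stopper, 26 mm across, 16 mm tall, standing on the unit's deck near its far -y corner. Origin under its centre.
- beaker: Bystander: glass beaker, 68 mm across, 85 mm tall. Origin under its centre.
- amber_bottle: Bystander: brown reagent bottle with a teal cap, 90 mm across, 200 mm tall. Origin under its centre.
- brown_flask: Bystander: brown bottle with a blue cap, 72 mm across, 160 mm tall. Origin under its centre.
- clear_bottle: Bystander: clear bottle with a teal cap, 86 mm across, 190 mm tall. Origin under its centre.

How it is judged:
By the outcome, as a careful person would: the job done as asked, in the order asked, and still so for the second after the job is handed in, with the robot touching nothing.
It also fails if it takes over 72 s, if anything falls off the work surface, if the arm or the gripper's body presses on something with over 40 N, if the wrist force passes 120 N, or if a joint passes its speed limit or range.

## Robot

A 6-joint arm with a two-finger parallel gripper is mounted at the origin on the work surface. World frame = base frame: x ahead of the robot, y to its left, z up, the work surface at z = 0. Lengths are in m, angles in degrees, forces in N, time in s.
With the tool pointing down it reaches from about 0.35 to 0.875 m from the base axis. Payload 4.2 kg.
Tool frame: the origin (TCP) lies at the very end of the fingers, on their centre line; the grasp point (between the pads) lies r.pinch_z behind it (r.pinch_z is the distance from the TCP to the grasp point, in m); y points along the fingers, z is the direction in which the jaws open and shut, and the axes are right-handed (so a half turn about y gives the same grasp; the last joint's range is limited). The gripper opens to 87 mm and grips with 3 to 60 N. Pads are 19 mm wide; open, the fingers measure 117 mm over their backs; the gripper's body (75 mm by 190 mm) begins 51 mm behind the grasp point.
Start: joints at [-58.006, 22.042, 0.453, 0, -68.411, -14.817], TCP at [0.185, -0.597, 0.223] pointing down, gripper open.
Joint ranges: [-179.83, 179.83], [-69.29, 118.12], [-61.27, 80.66], [-181.25, 117.63], [-171.15, -9.14], [-177.46, 177.46]. Speed limits (degrees/s): [159.86, 159.86, 180, 180, 180, 180].

## Interface

Orientations are given as a 3x3 rotation matrix whose columns are the frame's x, y, z axes.
In Python, from station import sense, capture, camera_params, r gives the robot as it stands.
- The arm moves only by the tool move_arm, never from a script. Its argument "increments" is text: rows parted by semicolons, each of 7 numbers parted by spaces: the closure, from -1 (fully open) to 1 (shut), so that 0 is half open, then the shift along the tool's x, y, z in m, then the turn, a rotation vector about the tool's x, y, z in rad. In form: hand x y z wx wy wz; .... A call has 1 to 8 rows; each row is the pose to reach, as a shift and turn from the pose commanded when the call began, along the tool's axes at that moment; what a row does not reach only later rows make up. A row lasts 1/10 s, in which the tool goes at most 50 mm and 8.59 degrees, less where a joint would pass 70% of its speed; a pose out of reach is approached as far as the arm can. A call with a gripper value outside its range is refused whole. The fingers move at their own pace and stop on an object; the grip force is fixed at half the most. Time passes only in rows, so rows that repeat a pose let the fingers close. It gives the time, the measured TCP pose, the force and the opening at its end, in the units of the state.
- sense(): the state, without advancing time (a new reading comes with each control period).
- capture(name): name is "scene" or "top"; returns (picture, depth): 400x640x3 uint8, red, green, blue; 400x640 float32, m along the optical axis (not along the pixel's ray), 0 where there is no reading.
- camera_params(name): a dict with "fx", "fy", "cx", "cy" (pixels), "distortion" ([k1, k2, p1, p2, k3] as OpenCV has them; the pictures are not rectified), "xyz" and "orientation" of the camera in the world. Camera axes: x right, y down, z forward; pixel columns grow to the right and rows downward; lengths in m; the calibration is good to about 2 mm. A picture is of the moment at which its call begins. camera_params takes no time and is no camera call.
- r.finish_job(): hands the job in, once; it reports no verdict.
The state is a dict: "time_s": time; "joints": joint angles; "joint_velocities": joint speeds; "effort": joint torques, N m; "tcp_pos": TCP position; "ee_rot": TCP orientation; "wrist_force": force on the tool from outside, world axes, zero at the start; "moment": the same for the moment, N m; "gripper_width": opening from 0.0 (shut) to 1.0 (fully open).
Only numpy, scipy, OpenCV 4.12 (cv2) and the standard library are available. Lean on these libraries where they do the work, as an engineer would, in place of code of your own. Each camera call takes 0.05 s, during which the arm holds its last target.

## Working session

There is one attempt and no reset: what is moved stays moved. The work goes in short steps, Python scripts to look and compute and a tool call to move; the robot and the scene stay as the last step left them, time stands still between calls to the robot, and variables do not carry over. Pictures are saved under pics/ and viewed, and the job is handed in when it is done.

Besides the shell and the picture viewer there is one more tool, called after ">>>" as name(argument=value, ...), one argument or row to a line, values as JSON. move_arm: Moves the arm, as the interface text tells. Its arguments: {"type":"object","properties":{"increments":{"type":"string"}},"required":["increments"]}

```bash
ls; mkdir -p pics; python3 - <<'E'
from station import sense,capture,camera_params,r
import cv2,numpy as np
s=sense()
for k,v in s.items(): print(k,np.round(v,4).tolist())
print(r.pinch_z,[a for a in dir(r) if a[0]!='_'])
for n in("scene","top"):
    p,d=capture(n); cv2.imwrite(f'pics/{n}0.png',p[:,:,::-1]); np.savez(f'{n}0.npz',p=p,d=d); print(camera_params(n))
E
```

```text
pics
time_s 0.0
joints [-58.0069, 22.0909, 0.3824, -0.0299, -68.4115, -14.8171]
joint_velocities [-0.1198, 0.0393, 0.0711, 0.0312, 0.0774, 0.0099]
effort [0.0, -39.0666, 18.7407, 4.22, 0.011, -0.0002]
tcp_pos [0.1844, -0.5966, 0.2215]
ee_rot [[0.9555, -0.0007, -0.2951], [0.2951, 0.002, 0.9555], [-0.0001, -1.0, 0.0021]]
wrist_force [0.0954, 0.7093, -0.079]
moment [0.0418, -0.0108, 0.0367]
gripper_width 0.9989
0.0187 ['PlanningError', 'finish_job', 'pinch_z']
{'fx': 508.4000569162911, 'fy': 508.4000569162911, 'cx': 322.97971609254836, 'cy': 203.34423426259235, 'distortion': array([-0.02856639,  0.        ,  0.        ,  0.        ,  0.        ]), 'xyz': array([1.19394152, 0.01619159, 1.12192791]), 'orientation': array([[-0.0146334 ,  0.85706138, -0.51500646],
       [ 0.9998917 ,  0.01334997, -0.00619423],
       [ 0.00156648, -0.51504133, -0.85716392]])}
{'fx': 407.66957273031795, 'fy': 407.66957273031795, 'cx': 314.76984518597936, 'cy': 200.7938671099056, 'distortion': array([-0.09381586,  0.        ,  0.        ,  0.        ,  0.        ]), 'xyz': array([ 0.43220688, -0.01788948,  1.18698979]), 'orientation': array([[-0.00545505, -0.9949804 ,  0.09992116],
       [-0.99992632,  0.00434386, -0.01133482],
       [ 0.01084388, -0.09997563, -0.99493079]])}
```

View pics/scene0.png

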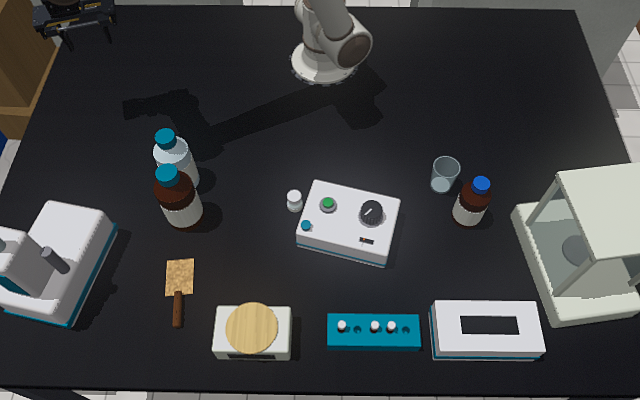

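View pics/top0.png

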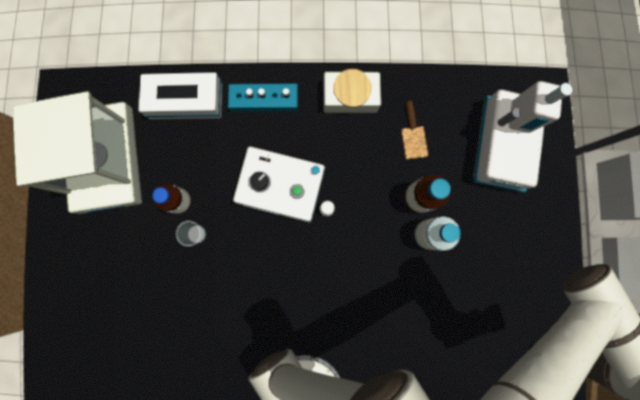

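The scene view shows the unit's deck around (347,222), with the knob at (372,212), key (328,204), flag (366,240), stopper (306,226) and jar (294,200). In the top view the knob is at (260,181), the key at (297,190) and the jar at (327,208). Next I localise these.

```bash
cat > h.py <<'E'
import numpy as np,cv2
from station import camera_params
def ray(n,uv):
    c=camera_params(n);K=np.array([[c['fx'],0,c['cx']],[0,c['fy'],c['cy']],[0,0,1]])
    u=cv2.undistortPoints(np.array(uv,float).reshape(-1,1,2),K,c['distortion']).reshape(-1,2)
    return c['xyz'],np.c_[u,np.ones(len(u))]@c['orientation'].T
def onz(n,uv,z):
    o,d=ray(n,uv);return o+d*((z-o[2])/d[:,2])[:,None]
E
python3 - <<'E'
from h import *
for n,roi in(("scene",(285,170,410,275)),("top",(225,140,335,228))):
    z=np.load(n+'0.npz');p=z['p'];x0,y0,x1,y1=roi
    q=p[y0:y1,x0:x1];hsv=cv2.cvtColor(q,cv2.COLOR_RGB2HSV)
    cv2.imwrite(f'pics/{n}_crop.png',cv2.resize(q[:,:,::-1],None,fx=6,fy=6,interpolation=cv2.INTER_CUBIC)[:600,:800])
    H,S,V=cv2.split(hsv)
    def comp(m,nm,zz,minarea=8):
        c,_=cv2.findContours(m.astype(np.uint8),cv2.RETR_EXTERNAL,cv2.CHAIN_APPROX_NONE)
        for k in c:
            if cv2.contourArea(k)<minarea: continue
            M=cv2.moments(k);u=[M['m10']/M['m00']+x0,M['m01']/M['m00']+y0]
            print(n,nm,cv2.contourArea(k),np.round(u,1),np.round(onz(n,u,zz)[0],4))
    comp((H>45)&(H<80)&(S>100),'green',0.085)
    comp((H>85)&(H<105)&(S>90),'teal',0.091)
    deck=(V>190)&(S<40)
    c,_=cv2.findContours(deck.astype(np.uint8),cv2.RETR_EXTERNAL,cv2.CHAIN_APPROX_NONE)
    k=max(c,key=cv2.contourArea);pts=k.reshape(-1,2)+[x0,y0]
    w=onz(n,pts,0.075)[:,:2]
    rc=cv2.minAreaRect((w*1000).astype(np.float32));print(n,'deck',rc, np.round(cv2.boxPoints(rc),1).tolist())
E
```

```text
scene green 63.0 [327.5 201.9] [0.5669 0.0193 0.085 ]
scene teal 56.5 [343.9 254.9] [0.7079 0.0573 0.091 ]
scene teal 69.0 [305.4 224.7] [ 0.6326 -0.031   0.091 ]
scene deck ((598.0914306640625, 69.43098449707031), (215.92970275878906, 156.04087829589844), 75.47422790527344) [[495.5, -15.5], [646.5, -54.70000076293945], [700.7000122070312, 154.39999389648438], [549.5999755859375, 193.5]]
top green 41.0 [296.5 190.5] [0.5713 0.0192 0.085 ]
top teal 33.0 [315.  169.6] [ 0.6277 -0.0316  0.091 ]
top deck ((593.6204223632812, 68.5948715209961), (216.46054077148438, 156.6005096435547), 75.3857421875) [[490.5, -16.399999618530273], [642.0999755859375, -55.900001525878906], [696.7000122070312, 153.60000610351562], [545.2000122070312, 193.10000610351562]]
```

View pics/scene_crop.png

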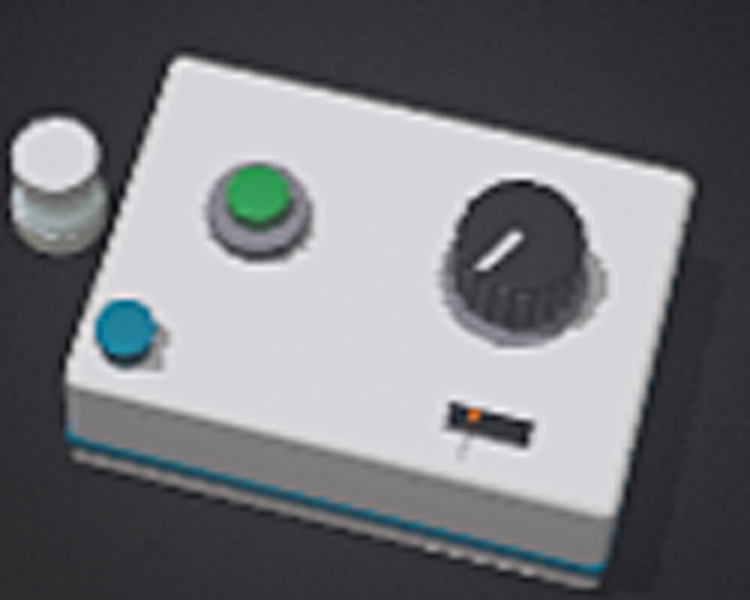

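View pics/top_crop.png

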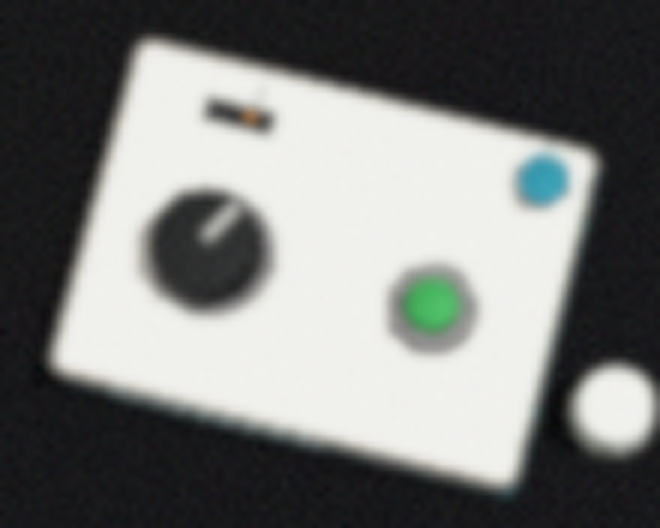

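```bash
cat >> h.py <<'E'
def tri(a,b):
    A=np.zeros((3,3));v=np.zeros(3)
    for n,uv in(("scene",a),("top",b)):
        o,d=ray(n,[uv]);d=d[0]/np.linalg.norm(d[0]);P=np.eye(3)-np.outer(d,d);A+=P;v+=P@o
    return np.linalg.solve(A,v)
E
python3 - <<'E'
from h import *
z=np.load('scene0.npz');p=z['p']
# knob top: dark top face
for n,(x0,y0,x1,y1) in(("scene",(355,195,390,232)),("top",(245,168,274,194))):
    p=np.load(n+'0.npz')['p'][y0:y1,x0:x1]
    m=(p.max(2)<110).astype(np.uint8)
    c,_=cv2.findContours(m,cv2.RETR_EXTERNAL,cv2.CHAIN_APPROX_NONE);k=max(c,key=cv2.contourArea)
    b=cv2.boundingRect(k);print(n,'knob',cv2.minEnclosingCircle(k),b[0]+x0,b[1]+y0,b[2:],cv2.fitEllipse(k),(x0,y0))
print('knob',onz('scene',[372.,208.8],.113),onz('top',[259.7,181.3],.113),tri((372,208.8),(259.7,181.3)))
print('key',tri((327.5,201.9),(296.5,190.5)))
print('stopper',tri((305.4,224.7),(315,169.6)))
E
```

```text
scene knob ((16.64457893371582, 17.933734893798828), 13.201436996459961) 360 200 (23, 26) ((16.424833297729492, 17.702077865600586), (22.098169326782227, 25.569759368896484), 169.2847442626953) (355, 195)
top knob ((14.0, 13.0), 9.486932754516602) 250 172 (19, 19) ((13.865008354187012, 13.580279350280762), (17.34993553161621, 18.46944808959961), 115.32997131347656) (245, 168)
knob [[0.60064083 0.12191661 0.113     ]] [[0.5928593  0.11618842 0.113     ]] [0.59447167 0.12031241 0.10205545]
key [0.57048406 0.0191717  0.09116059]
stopper [ 0.62891128 -0.03142296  0.08412678]
```

>>> move_arm(
  increments="-1 0 -0.04 0 0 0 0; -1 0 -0.08 0 0 0 0; -1 0.033 -0.08 0.0306 0 0 0; -1 0.066 -0.08 0.0612 0 0 0; -1 0.099 -0.08 0.0918 0 0 0; -1 0.132 -0.08 0.1224 0 0 0; -1 0.165 -0.08 0.153 0 0 0; -1 0.198 -0.08 0.1836 0 0 0",
)

```text
time_s: 0.9
tcp_pos: [0.3199, -0.3614, 0.3022]
ee_rot: [[0.955, -0.0, -0.295], [0.295, 0.0, 0.955], [-0.0, -1.0, 0.001]]
wrist_force: [1.2, -1.5, -0.2]
gripper_width: 0.999
```

>>> move_arm(
  increments="-1 0.033 0 0.0306 0 0 0; -1 0.066 0 0.0612 0 0 0; -1 0.099 0 0.0918 0 0 0; -1 0.132 0 0.1224 0 0 0; -1 0.165 0 0.153 0 0 0; -1 0.198 0 0.1836 0 0 0; -1 0.231 0 0.2142 0 0 0; -1 0.264 0 0.2448 0 0 0",
)

```text
time_s: 1.7
tcp_pos: [0.4998, -0.0495, 0.3024]
ee_rot: [[0.955, -0.0, -0.296], [0.296, 0.0, 0.955], [-0.0, -1.0, 0.0]]
wrist_force: [0.1, -0.9, -0.0]
gripper_width: 1.003
```

>>> move_arm(
  increments="-1 0.033 0 0.0306 0 0 0; -1 0.066 0 0.0612 0 0 0; -1 0.099 0 0.0918 0 0 0; -1 0.132 0 0.1224 0 0 0; -1 0.144 0 0.1344 0 0 0; -1 0.144 0.05 0.1344 0 0 0; -1 0.144 0.1 0.1344 0 0 0; -1 0.144 0.1 0.1344 0 0 0",
)

```text
time_s: 2.5
tcp_pos: [0.592, 0.1178, 0.1945]
ee_rot: [[0.956, -0.017, -0.294], [0.294, -0.005, 0.956], [-0.018, -1.0, 0.0]]
wrist_force: [-0.3, -0.0, -1.0]
gripper_width: 1.0
```

```bash
python3 - <<'E'
from station import *
import cv2,numpy as np
s=sense()
for k in('joints','tcp_pos','wrist_force','moment'): print(k,np.round(s[k],4))
p,d=capture("scene");q=p[130:280,270:470,::-1]
cv2.imwrite('pics/a1.png',cv2.resize(q,None,fx=4,fy=4,interpolation=cv2.INTER_CUBIC))
E
```

```text
joints [ 26.5181  21.6567  -4.241   -0.1866 -65.1023 -99.3436]
tcp_pos [0.592  0.1178 0.1945]
wrist_force [-0.318  -0.0356 -0.9887]
moment [-0.0515  0.0283 -0.0323]
```

View pics/a1.png

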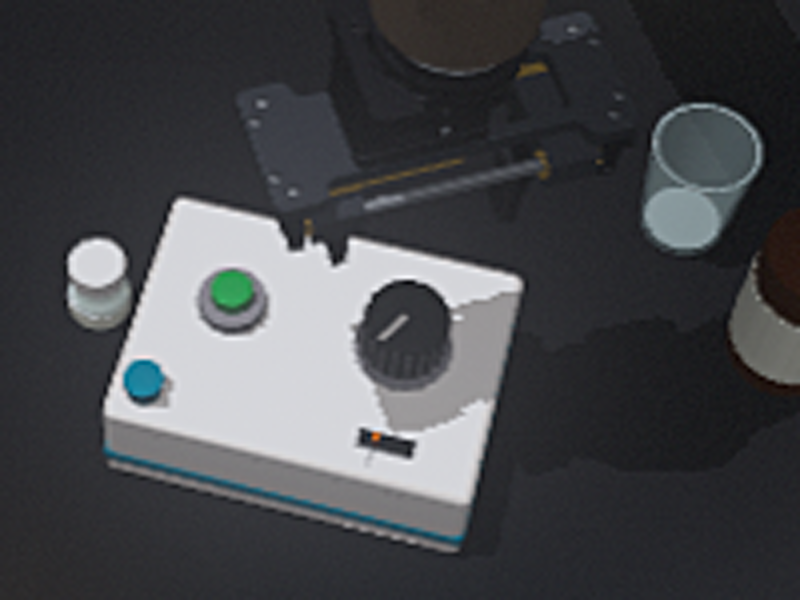

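The jaws hang behind and above the knob in this view because of perspective, with the knob at crop (405,335). Nothing has been disturbed, so I descend.

>>> move_arm(
  increments="-1 0 0.03 0 0 0 0; -1 0 0.06 0 0 0 0; -1 0 0.09 0 0 0 0; -1 0 0.11 0 0 0 0; -1 0 0.123 0 0 0 0; -1 0 0.123 0 0 0 0; -1 0 0.123 0 0 0 0",
)

```text
time_s: 3.25
tcp_pos: [0.599, 0.1199, 0.0817]
ee_rot: [[0.955, 0.004, -0.296], [0.296, 0.001, 0.955], [0.004, -1.0, -0.0]]
wrist_force: [0.0, 0.1, 0.4]
gripper_width: 0.999
```

```bash
cat > s.py <<'E'
from station import sense
import numpy as np
s=sense();R=s['ee_rot']
print(s['time_s'],'pos',np.round(s['tcp_pos'],4),'F',np.round(s['wrist_force'],1),'M',np.round(s['moment'],3),'w',round(s['gripper_width'],3),
 'yaw',round(float(np.arctan2(R[1][0],R[0][0])),4),'j6',round(s['joints'][5],1),'ydir',np.round(np.array(R)[:,1],3))
E
python3 s.py
```

```text
3.25 pos [0.599  0.1199 0.0817] F [0.  0.1 0.4] M [-0.022  0.018  0.038] w 0.999 yaw 0.3002 j6 -99.3 ydir [ 0.004  0.001 -1.   ]
```

>>> move_arm(
  increments="1 0 0 0 0 0 0; 1 0 0 0 0 0 0; 1 0 0 0 0 0 0; 1 0 0 0 0 0 0; 1 0 0 0 0 0 0; 1 0 0 0 0 0 0",
)

```text
time_s: 3.85
tcp_pos: [0.5975, 0.119, 0.0797]
ee_rot: [[0.955, 0.0, -0.296], [0.296, -0.001, 0.955], [-0.0, -1.0, -0.001]]
wrist_force: [0.6, -1.2, 0.7]
gripper_width: 0.568
```

```bash
python3 s.py
```

```text
3.85 pos [0.5975 0.119  0.0797] F [ 0.6 -1.2  0.7] M [-0.287 -0.096  0.   ] w 0.568 yaw 0.3001 j6 -99.4 ydir [ 0.    -0.001 -1.   ]
```

>>> move_arm(
  increments="1 0 0 0 0 -0.05 0; 1 0 0 0 0 -0.05 0",
)

```text
time_s: 4.05
tcp_pos: [0.5975, 0.119, 0.0797]
ee_rot: [[0.939, 0.0, -0.343], [0.343, -0.001, 0.939], [-0.0, -1.0, -0.001]]
wrist_force: [1.1, -2.9, 0.7]
gripper_width: 0.569
```

```bash
python3 s.py
```

```text
4.05 pos [0.5975 0.119  0.0797] F [ 1.1 -2.9  0.7] M [-0.748 -0.163 -0.037] w 0.569 yaw 0.3497 j6 -96.5 ydir [ 0.    -0.001 -1.   ]
```

>>> move_arm(
  increments="1 0 0 0 0 -0.05 0; 1 0 0 0 0 -0.05 0",
)

```text
time_s: 4.25
tcp_pos: [0.5975, 0.119, 0.0797]
ee_rot: [[0.922, 0.0, -0.388], [0.388, -0.001, 0.922], [-0.0, -1.0, -0.001]]
wrist_force: [1.6, -4.3, 1.0]
gripper_width: 0.566
```

```bash
python3 s.py
```

```text
4.25 pos [0.5975 0.119  0.0797] F [ 1.6 -4.3  1. ] M [-1.017e+00 -3.190e-01 -1.000e-03] w 0.566 yaw 0.3988 j6 -93.7 ydir [ 0.    -0.001 -1.   ]
```

>>> move_arm(
  increments="1 0 0 0 0 -0.05 0; 1 0 0 0 0 -0.05 0",
)

```text
time_s: 4.45
tcp_pos: [0.5976, 0.1189, 0.0797]
ee_rot: [[0.902, 0.0, -0.433], [0.433, -0.001, 0.902], [-0.0, -1.0, -0.001]]
wrist_force: [2.6, -5.4, 0.9]
gripper_width: 0.571
```

```bash
python3 s.py
```

```text
4.45 pos [0.5976 0.1189 0.0797] F [ 2.6 -5.4  0.9] M [-1.459 -0.447 -0.195] w 0.571 yaw 0.4475 j6 -90.9 ydir [ 0.    -0.001 -1.   ]
```

>>> move_arm(
  increments="1 0 0 0 0 -0.05 0; 1 0 0 0 0 -0.05 0",
)

```text
time_s: 4.65
tcp_pos: [0.5976, 0.1189, 0.0797]
ee_rot: [[0.879, 0.0, -0.478], [0.478, -0.001, 0.879], [-0.0, -1.0, -0.001]]
wrist_force: [2.3, -5.4, 1.8]
gripper_width: 0.571
```

```bash
python3 s.py
```

```text
4.65 pos [0.5976 0.1189 0.0797] F [ 2.3 -5.4  1.8] M [-1.456 -0.538 -0.192] w 0.571 yaw 0.498 j6 -88.0 ydir [ 0.    -0.001 -1.   ]
```

>>> move_arm(
  increments="1 0 0 -0.0004 0 -0.04 0; 1 0 0 -0.0004 0 -0.04 0",
)

```text
time_s: 4.85
tcp_pos: [0.5976, 0.1188, 0.0797]
ee_rot: [[0.859, -0.0, -0.512], [0.512, -0.0, 0.859], [-0.0, -1.0, -0.0]]
wrist_force: [0.7, -4.8, 2.0]
gripper_width: 0.565
```

```bash
python3 s.py
```

```text
4.85 pos [0.5976 0.1188 0.0797] F [ 0.7 -4.8  2. ] M [-1.182 -0.267 -0.037] w 0.565 yaw 0.538 j6 -85.7 ydir [-0. -0. -1.]
```

>>> move_arm(
  increments="1 0 0 0 0 -0.04 0; 1 0 0 0 0 -0.04 0",
)

```text
time_s: 5.05
tcp_pos: [0.5976, 0.1188, 0.0797]
ee_rot: [[0.837, -0.0, -0.547], [0.547, -0.001, 0.837], [-0.0, -1.0, -0.001]]
wrist_force: [1.9, -4.7, 0.2]
gripper_width: 0.567
```

```bash
python3 s.py
```

```text
5.05 pos [0.5976 0.1188 0.0797] F [ 1.9 -4.7  0.2] M [-1.355e+00 -3.740e-01  1.000e-03] w 0.567 yaw 0.5783 j6 -83.4 ydir [-0.    -0.001 -1.   ]
```

>>> move_arm(
  increments="1 0 0 -0.0001 0 -0.05 0; 1 0 0 -0.0002 0 -0.1 0; 1 0 0 -0.0002 0 -0.12 0; 1 0 0 -0.0002 0 -0.12 0",
)

```text
time_s: 5.45
tcp_pos: [0.5977, 0.1186, 0.0797]
ee_rot: [[0.766, -0.0, -0.643], [0.643, -0.001, 0.766], [-0.0, -1.0, -0.0]]
wrist_force: [1.4, -4.9, 1.6]
gripper_width: 0.567
```

```bash
python3 s.py
```

```text
5.45 pos [0.5977 0.1186 0.0797] F [ 1.4 -4.9  1.6] M [-1.399 -0.374 -0.021] w 0.567 yaw 0.698 j6 -76.5 ydir [-0.    -0.001 -1.   ]
```

>>> move_arm(
  increments="1 0 0 0 0 -0.03 0; 1 0 0 0 0 -0.03 0",
)

```text
time_s: 5.65
tcp_pos: [0.5977, 0.1186, 0.0797]
ee_rot: [[0.747, -0.0, -0.665], [0.665, -0.001, 0.747], [-0.0, -1.0, -0.0]]
wrist_force: [0.9, -4.2, 1.0]
gripper_width: 0.566
```

```bash
python3 s.py
```

```text
5.65 pos [0.5977 0.1186 0.0797] F [ 0.9 -4.2  1. ] M [-1.477 -0.399 -0.04 ] w 0.566 yaw 0.7278 j6 -74.8 ydir [-0.    -0.001 -1.   ]
```

>>> move_arm(
  increments="1 0 0 0 0 -0.03 0; 1 0 0 0 0 -0.03 0",
)

```text
time_s: 5.85
tcp_pos: [0.5978, 0.1186, 0.0797]
ee_rot: [[0.727, 0.0, -0.687], [0.687, -0.001, 0.727], [-0.0, -1.0, -0.0]]
wrist_force: [1.3, -5.4, 1.5]
gripper_width: 0.571
```

```bash
python3 s.py
```

```text
5.85 pos [0.5978 0.1186 0.0797] F [ 1.3 -5.4  1.5] M [-1.559 -0.431 -0.204] w 0.571 yaw 0.7571 j6 -73.1 ydir [ 0.    -0.001 -1.   ]
```

>>> move_arm(
  increments="1 0 0 0 0 -0.03 0; 1 0 0 0 0 -0.03 0",
)

```text
time_s: 6.05
tcp_pos: [0.5978, 0.1186, 0.0797]
ee_rot: [[0.706, 0.0, -0.708], [0.708, -0.001, 0.706], [-0.0, -1.0, -0.0]]
wrist_force: [0.6, -5.7, 1.8]
gripper_width: 0.57
```

```bash
python3 s.py
```

```text
6.05 pos [0.5978 0.1186 0.0797] F [ 0.6 -5.7  1.8] M [-1.53  -0.45  -0.222] w 0.57 yaw 0.7873 j6 -71.4 ydir [ 0.    -0.001 -1.   ]
```

>>> move_arm(
  increments="1 0 0 0 0 -0.03 0; 1 0 0 0 0 -0.03 0",
)

```text
time_s: 6.25
tcp_pos: [0.5978, 0.1186, 0.0796]
ee_rot: [[0.684, 0.0, -0.729], [0.729, -0.001, 0.684], [-0.0, -1.0, -0.0]]
wrist_force: [1.7, -5.5, 0.5]
gripper_width: 0.567
```

```bash
python3 s.py
```

```text
6.25 pos [0.5978 0.1186 0.0796] F [ 1.7 -5.5  0.5] M [-1.571 -0.398 -0.145] w 0.567 yaw 0.8176 j6 -69.6 ydir [ 0.    -0.001 -1.   ]
```

>>> move_arm(
  increments="1 0 0 -0.0001 0 -0.05 0; 1 0 0 -0.0002 0 -0.1 0; 1 0 0 -0.0003 0 -0.15 0; 1 0 0 -0.0004 0 -0.2 0; 1 0 0 -0.0004 0 -0.2 0",
)

```text
time_s: 6.75
tcp_pos: [0.598, 0.1184, 0.0797]
ee_rot: [[0.525, -0.0, -0.851], [0.851, -0.001, 0.525], [-0.001, -1.0, -0.0]]
wrist_force: [1.0, -5.2, 1.7]
gripper_width: 0.565
```

```bash
python3 s.py
```

```text
6.75 pos [0.598  0.1184 0.0797] F [ 1.  -5.2  1.7] M [-1.363 -0.321  0.024] w 0.565 yaw 1.0185 j6 -58.1 ydir [-0.    -0.001 -1.   ]
```

>>> move_arm(
  increments="1 0 0 0 0 -0.03 0; 1 0 0 0 0 -0.03 0",
)

```text
time_s: 6.95
tcp_pos: [0.5981, 0.1184, 0.0797]
ee_rot: [[0.5, 0.0, -0.866], [0.866, -0.001, 0.5], [-0.0, -1.0, -0.0]]
wrist_force: [2.1, -6.1, 1.0]
gripper_width: 0.566
```

```bash
python3 s.py
```

```text
6.95 pos [0.5981 0.1184 0.0797] F [ 2.1 -6.1  1. ] M [-1.45  -0.382 -0.186] w 0.566 yaw 1.0475 j6 -56.4 ydir [ 0.    -0.001 -1.   ]
```

>>> move_arm(
  increments="1 0 0 0 0 -0.03 0; 1 0 0 0 0 -0.03 0",
)

```text
time_s: 7.15
tcp_pos: [0.5981, 0.1183, 0.0797]
ee_rot: [[0.475, 0.0, -0.88], [0.88, -0.0, 0.475], [-0.0, -1.0, -0.0]]
wrist_force: [1.6, -4.9, 1.3]
gripper_width: 0.567
```

```bash
python3 s.py
```

```text
7.15 pos [0.5981 0.1183 0.0797] F [ 1.6 -4.9  1.3] M [-1.41  -0.41  -0.451] w 0.567 yaw 1.076 j6 -54.8 ydir [ 0. -0. -1.]
```

>>> move_arm(
  increments="1 0 0 0 0 0 0",
)

```text
time_s: 7.25
tcp_pos: [0.5981, 0.1183, 0.0797]
ee_rot: [[0.475, 0.0, -0.88], [0.88, -0.0, 0.475], [-0.0, -1.0, -0.0]]
wrist_force: [2.2, -4.9, 1.6]
gripper_width: 0.569
```

```bash
python3 s.py
```

```text
7.25 pos [0.5981 0.1183 0.0797] F [ 2.2 -4.9  1.6] M [-1.483 -0.398 -0.451] w 0.569 yaw 1.0757 j6 -54.8 ydir [ 0. -0. -1.]
```

>>> move_arm(
  increments="1 0 0 0 0 0.06 0; 1 0 0 0 0 0.12 0; 1 0 0 0 0 0.18 0; 1 0 0 0 0 0.24 0; 1 0 0 0 0 0.3 0; 1 0 0 0 0 0.36 0; 1 0 0 0 0 0.36 0",
)

```text
time_s: 7.95
tcp_pos: [0.5978, 0.1186, 0.0797]
ee_rot: [[0.753, -0.0, -0.658], [0.658, -0.0, 0.753], [-0.001, -1.0, 0.0]]
wrist_force: [0.4, -3.9, 2.2]
gripper_width: 0.571
```

```bash
python3 s.py
```

```text
7.95 pos [0.5978 0.1186 0.0797] F [ 0.4 -3.9  2.2] M [-1.156 -0.012  0.023] w 0.571 yaw 0.7183 j6 -75.3 ydir [-0. -0. -1.]
```

>>> move_arm(
  increments="1 0 0 0 0 0.03 0; 1 0 0 0 0 0.03 0",
)

```text
time_s: 8.15
tcp_pos: [0.5977, 0.1187, 0.0797]
ee_rot: [[0.772, -0.0, -0.636], [0.636, -0.0, 0.772], [-0.001, -1.0, 0.0]]
wrist_force: [-0.3, -3.7, 3.4]
gripper_width: 0.565
```

```bash
python3 s.py
```

```text
8.15 pos [0.5977 0.1187 0.0797] F [-0.3 -3.7  3.4] M [-1.277  0.126 -0.049] w 0.565 yaw 0.6891 j6 -77.0 ydir [-0. -0. -1.]
```

>>> move_arm(
  increments="1 0 0 0 0 0.03 0; 1 0 0 0 0 0.03 0",
)

```text
time_s: 8.35
tcp_pos: [0.5977, 0.1186, 0.0796]
ee_rot: [[0.791, -0.001, -0.612], [0.612, -0.0, 0.791], [-0.001, -1.0, 0.0]]
wrist_force: [-0.3, -4.6, 3.3]
gripper_width: 0.571
```

```bash
python3 s.py
```

```text
8.35 pos [0.5977 0.1186 0.0796] F [-0.3 -4.6  3.3] M [-1.24   0.242 -0.011] w 0.571 yaw 0.6589 j6 -78.7 ydir [-0.001 -0.    -1.   ]
```

>>> move_arm(
  increments="1 0 0 0 0 0.03 0; 1 0 0 0 0 0.03 0",
)

```text
time_s: 8.55
tcp_pos: [0.5977, 0.1187, 0.0796]
ee_rot: [[0.809, -0.0, -0.588], [0.588, -0.0, 0.809], [-0.0, -1.0, 0.0]]
wrist_force: [-1.3, -3.8, 3.7]
gripper_width: 0.569
```

```bash
python3 s.py
```

```text
8.55 pos [0.5977 0.1187 0.0796] F [-1.3 -3.8  3.7] M [-1.161  0.469 -0.028] w 0.569 yaw 0.629 j6 -80.4 ydir [-0. -0. -1.]
```

>>> move_arm(
  increments="1 0 0 0 0 0.03 0; 1 0 0 0 0 0.03 0",
)

```text
time_s: 8.75
tcp_pos: [0.5977, 0.1187, 0.0796]
ee_rot: [[0.826, -0.001, -0.564], [0.564, -0.0, 0.826], [-0.001, -1.0, 0.0]]
wrist_force: [-2.9, -4.0, 4.4]
gripper_width: 0.567
```

```bash
python3 s.py
```

```text
8.75 pos [0.5977 0.1187 0.0796] F [-2.9 -4.   4.4] M [-1.092  0.671  0.167] w 0.567 yaw 0.5994 j6 -82.1 ydir [-0.001 -0.    -1.   ]
```

>>> move_arm(
  increments="1 0 0 0 0 0.03 0; 1 0 0 0 0 0.03 0",
)

```text
time_s: 8.95
tcp_pos: [0.5977, 0.1188, 0.0796]
ee_rot: [[0.843, -0.001, -0.538], [0.538, -0.0, 0.843], [-0.0, -1.0, 0.0]]
wrist_force: [-2.8, -4.5, 4.6]
gripper_width: 0.57
```

```bash
python3 s.py
```

```text
8.95 pos [0.5977 0.1188 0.0796] F [-2.8 -4.5  4.6] M [-0.977  0.85   0.194] w 0.57 yaw 0.5684 j6 -83.9 ydir [-0.001 -0.    -1.   ]
```

>>> move_arm(
  increments="1 0 0 0 0 0.03 0; 1 0 0 0 0 0.03 0",
)

```text
time_s: 9.15
tcp_pos: [0.5977, 0.1188, 0.0796]
ee_rot: [[0.859, -0.001, -0.513], [0.513, -0.0, 0.859], [-0.001, -1.0, 0.0]]
wrist_force: [-2.3, -3.5, 4.5]
gripper_width: 0.569
```

```bash
python3 s.py
```

```text
9.15 pos [0.5977 0.1188 0.0796] F [-2.3 -3.5  4.5] M [-0.946  0.815  0.147] w 0.569 yaw 0.5381 j6 -85.6 ydir [-0.001 -0.    -1.   ]
```

>>> move_arm(
  increments="1 0 0 0 0 0.03 0; 1 0 0 0 0 0.03 0",
)

```text
time_s: 9.35
tcp_pos: [0.5976, 0.1188, 0.0796]
ee_rot: [[0.874, -0.001, -0.486], [0.486, 0.0, 0.874], [-0.001, -1.0, 0.0]]
wrist_force: [-2.6, -4.2, 5.5]
gripper_width: 0.568
```

```bash
python3 s.py
```

```text
9.35 pos [0.5976 0.1188 0.0796] F [-2.6 -4.2  5.5] M [-0.979  0.807  0.044] w 0.568 yaw 0.5077 j6 -87.3 ydir [-0.001  0.    -1.   ]
```

>>> move_arm(
  increments="1 0 0 0 0 0.03 0; 1 0 0 0 0 0.03 0",
)

```text
time_s: 9.55
tcp_pos: [0.5976, 0.1189, 0.0796]
ee_rot: [[0.888, -0.001, -0.46], [0.46, 0.0, 0.888], [-0.001, -1.0, 0.0]]
wrist_force: [-2.2, -4.5, 5.2]
gripper_width: 0.567
```

```bash
python3 s.py
```

```text
9.55 pos [0.5976 0.1189 0.0796] F [-2.2 -4.5  5.2] M [-1.001  0.764 -0.024] w 0.567 yaw 0.4775 j6 -89.1 ydir [-0.001  0.    -1.   ]
```

>>> move_arm(
  increments="1 0 0 0 0 0.03 0; 1 0 0 0 0 0.03 0",
)

```text
time_s: 9.75
tcp_pos: [0.5976, 0.1189, 0.0796]
ee_rot: [[0.902, -0.001, -0.433], [0.433, 0.0, 0.902], [-0.001, -1.0, 0.0]]
wrist_force: [-2.2, -3.4, 5.5]
gripper_width: 0.566
```

```bash
python3 s.py
```

```text
9.75 pos [0.5976 0.1189 0.0796] F [-2.2 -3.4  5.5] M [-0.926  0.848  0.024] w 0.566 yaw 0.4475 j6 -90.8 ydir [-0.001  0.    -1.   ]
```

>>> move_arm(
  increments="1 0 0 0 0 0.06 0; 1 0 0 0 0 0.12 0; 1 0 0 0 0 0.12 0",
)

```text
time_s: 10.05
tcp_pos: [0.5976, 0.119, 0.0796]
ee_rot: [[0.947, -0.001, -0.321], [0.321, 0.0, 0.947], [-0.001, -1.0, 0.0]]
wrist_force: [-2.9, -3.2, 4.9]
gripper_width: 0.57
```

```bash
python3 s.py
```

```text
10.05 pos [0.5976 0.119  0.0796] F [-2.9 -3.2  4.9] M [-0.857  0.92  -0.   ] w 0.57 yaw 0.3271 j6 -97.7 ydir [-0.001  0.    -1.   ]
```

>>> move_arm(
  increments="1 0 0 0 0 0.05 0; 1 0 0 0 0 0.05 0",
)

```text
time_s: 10.25
tcp_pos: [0.5975, 0.1191, 0.0796]
ee_rot: [[0.962, -0.001, -0.275], [0.275, 0.0, 0.962], [-0.0, -1.0, 0.0]]
wrist_force: [-4.0, -2.9, 5.1]
gripper_width: 0.565
```

```bash
python3 s.py
```

```text
10.25 pos [0.5975 0.1191 0.0796] F [-4.  -2.9  5.1] M [-0.67   0.891  0.257] w 0.565 yaw 0.2782 j6 -100.5 ydir [-0.001  0.    -1.   ]
```

>>> move_arm(
  increments="1 0 0 0 0 0.06 0; 1 0 0 0 0 0.12 0; 1 0 0 0 0 0.16 0; 1 0 0 0 0 0.16 0",
)

```text
time_s: 10.65
tcp_pos: [0.5975, 0.1193, 0.0796]
ee_rot: [[0.993, -0.001, -0.117], [0.117, 0.001, 0.993], [-0.001, -1.0, 0.001]]
wrist_force: [-3.0, -1.6, 5.9]
gripper_width: 0.572
```

```bash
python3 s.py
```

```text
10.65 pos [0.5975 0.1193 0.0796] F [-3.  -1.6  5.9] M [-0.656  1.021 -0.008] w 0.572 yaw 0.1174 j6 -109.7 ydir [-0.001  0.001 -1.   ]
```

>>> move_arm(
  increments="1 0 0 0 0 0.06 0; 1 0 0 0 0 0.1 0; 1 0 0 0 0 0.1 0",
)

```text
time_s: 10.95
tcp_pos: [0.5975, 0.1194, 0.0796]
ee_rot: [[1.0, -0.001, -0.017], [0.017, 0.001, 1.0], [-0.0, -1.0, 0.001]]
wrist_force: [-2.8, -1.5, 5.9]
gripper_width: 0.569
```

```bash
python3 s.py
```

```text
10.95 pos [0.5975 0.1194 0.0796] F [-2.8 -1.5  5.9] M [-0.487  1.009  0.013] w 0.569 yaw 0.0175 j6 -115.4 ydir [-0.001  0.001 -1.   ]
```

>>> move_arm(
  increments="1 0 0 0 0 0.06 0; 1 0 0 0 0 0.06 0",
)

```text
time_s: 11.15
tcp_pos: [0.5975, 0.1195, 0.0796]
ee_rot: [[0.999, -0.0, 0.042], [-0.042, 0.001, 0.999], [-0.001, -1.0, 0.001]]
wrist_force: [-3.6, -2.1, 6.5]
gripper_width: 0.564
```

```bash
python3 s.py
```

```text
11.15 pos [0.5975 0.1195 0.0796] F [-3.6 -2.1  6.5] M [-0.313  1.076  0.221] w 0.564 yaw -0.0419 j6 -118.8 ydir [-0.     0.001 -1.   ]
```

Three onsets so far at the expected pitch. The third click is engaged now, with the fourth expected near yaw -0.33.

>>> move_arm(
  increments="1 0 0 0 0 0.06 0; 1 0 0 0 0 0.12 0; 1 0 0 0 0 0.16 0; 1 0 0 0 0 0.16 0",
)

```text
time_s: 11.55
tcp_pos: [0.5975, 0.1197, 0.0796]
ee_rot: [[0.98, -0.0, 0.201], [-0.201, 0.001, 0.98], [-0.001, -1.0, 0.001]]
wrist_force: [-3.7, -1.1, 5.1]
gripper_width: 0.568
```

```bash
python3 s.py
```

```text
11.55 pos [0.5975 0.1197 0.0796] F [-3.7 -1.1  5.1] M [-0.309  1.031 -0.039] w 0.568 yaw -0.2025 j6 -128.0 ydir [-0.     0.001 -1.   ]
```

>>> move_arm(
  increments="1 0 0 0 0 0.06 0; 1 0 0 0 0 0.1 0; 1 0 0 0 0 0.1 0",
)

```text
time_s: 11.85
tcp_pos: [0.5976, 0.1198, 0.0796]
ee_rot: [[0.955, -0.0, 0.298], [-0.298, 0.001, 0.955], [-0.001, -1.0, 0.001]]
wrist_force: [-3.6, -1.2, 5.0]
gripper_width: 0.566
```

```bash
python3 s.py
```

```text
11.85 pos [0.5976 0.1198 0.0796] F [-3.6 -1.2  5. ] M [-0.257  1.023 -0.036] w 0.566 yaw -0.3024 j6 -133.8 ydir [-0.     0.001 -1.   ]
```

>>> move_arm(
  increments="1 0 0 0 0 0.06 0; 1 0 0 0 0 0.06 0",
)

```text
time_s: 12.05
tcp_pos: [0.5976, 0.1199, 0.0796]
ee_rot: [[0.935, -0.0, 0.354], [-0.354, 0.001, 0.935], [-0.001, -1.0, 0.001]]
wrist_force: [-4.5, -1.1, 5.1]
gripper_width: 0.571
```

```bash
python3 s.py
```

```text
12.05 pos [0.5976 0.1199 0.0796] F [-4.5 -1.1  5.1] M [-0.066  1.048  0.211] w 0.571 yaw -0.3618 j6 -137.2 ydir [-0.     0.001 -1.   ]
```

>>> move_arm(
  increments="1 0 0 0 0 0.06 0; 1 0 0 0 0 0.06 0",
)

```text
time_s: 12.25
tcp_pos: [0.5976, 0.1199, 0.0796]
ee_rot: [[0.912, -0.0, 0.41], [-0.41, 0.001, 0.912], [-0.001, -1.0, 0.001]]
wrist_force: [-3.7, 0.4, 5.6]
gripper_width: 0.57
```

```bash
python3 s.py
```

```text
12.25 pos [0.5976 0.1199 0.0796] F [-3.7  0.4  5.6] M [-0.098  1.057  0.154] w 0.57 yaw -0.4223 j6 -140.6 ydir [-0.     0.001 -1.   ]
```

>>> move_arm(
  increments="1 0 0 0 0 0.05 0; 1 0 0 0 0 0.1 0; 1 0 0 0 0 0.1 0",
)

```text
time_s: 12.55
tcp_pos: [0.5977, 0.1201, 0.0796]
ee_rot: [[0.867, 0.0, 0.499], [-0.499, 0.002, 0.867], [-0.001, -1.0, 0.001]]
wrist_force: [-3.5, -0.6, 5.1]
gripper_width: 0.571
```

```bash
python3 s.py
```

```text
12.55 pos [0.5977 0.1201 0.0796] F [-3.5 -0.6  5.1] M [-0.087  1.064  0.009] w 0.571 yaw -0.5225 j6 -146.4 ydir [ 0.     0.002 -1.   ]
```

>>> move_arm(
  increments="1 0 0 0 0 0.03 0; 1 0 0 0 0 0.03 0",
)

```text
time_s: 12.75
tcp_pos: [0.5977, 0.1201, 0.0796]
ee_rot: [[0.851, 0.0, 0.524], [-0.524, 0.002, 0.851], [-0.001, -1.0, 0.001]]
wrist_force: [-3.5, 0.4, 5.8]
gripper_width: 0.567
```

```bash
python3 s.py
```

```text
12.75 pos [0.5977 0.1201 0.0796] F [-3.5  0.4  5.8] M [-0.085  1.022  0.006] w 0.567 yaw -0.5521 j6 -148.1 ydir [ 0.     0.002 -1.   ]
```

>>> move_arm(
  increments="-0.6 0 0 0 0 0 0; -0.6 0 0 0 0 0 0; -0.6 0 0 0 0 0 0; -0.6 0 0 0 0 0 0; -0.6 0 0 0 0 0 0",
)

```text
time_s: 13.25
tcp_pos: [0.5981, 0.1189, 0.0793]
ee_rot: [[0.852, 0.0, 0.523], [-0.523, 0.0, 0.852], [-0.0, -1.0, 0.0]]
wrist_force: [0.5, 0.1, -0.6]
gripper_width: 0.793
```

```bash
python3 s.py
```

```text
13.25 pos [0.5981 0.1189 0.0793] F [ 0.5  0.1 -0.6] M [-0.05  -0.022 -0.025] w 0.793 yaw -0.5506 j6 -148.0 ydir [ 0.  0. -1.]
```

>>> move_arm(
  increments="-0.6 0 -0.03 0 0 0 0; -0.6 0 -0.07 0 0 0 0; 1 0 -0.08 0 0 0 0; 1 0.01 -0.08 -0.033 0 0 0; 1 0.02 -0.08 -0.066 0 0 0; 1 0.0293 -0.08 -0.0993 0 0 0; 1 0.0293 -0.08 -0.0993 0 0 0; 1 0.0293 -0.08 -0.0993 0 0 0",
)

```text
time_s: 14.05
tcp_pos: [0.571, 0.0183, 0.1595]
ee_rot: [[0.852, 0.0, 0.524], [-0.524, 0.0, 0.852], [0.0, -1.0, 0.0]]
wrist_force: [1.3, 0.0, 0.6]
gripper_width: 0.335
```

```bash
python3 s.py;  python3 - <<'E'
from station import *
import cv2,numpy as np
for n,(a,b,c,d) in(("scene",(170,270,280,410)),("top",(140,228,225,335))):
    p,_=capture(n);cv2.imwrite(f'pics/b_{n}.png',cv2.resize(p[a:b,c:d,::-1],None,fx=6,fy=6,interpolation=cv2.INTER_CUBIC))
E
```

```text
14.05 pos [0.571  0.0183 0.1595] F [1.3 0.  0.6] M [-0.084 -0.003 -0.011] w 0.335 yaw -0.5518 j6 -139.7 ydir [ 0.  0. -1.]
```

View pics/b_scene.png

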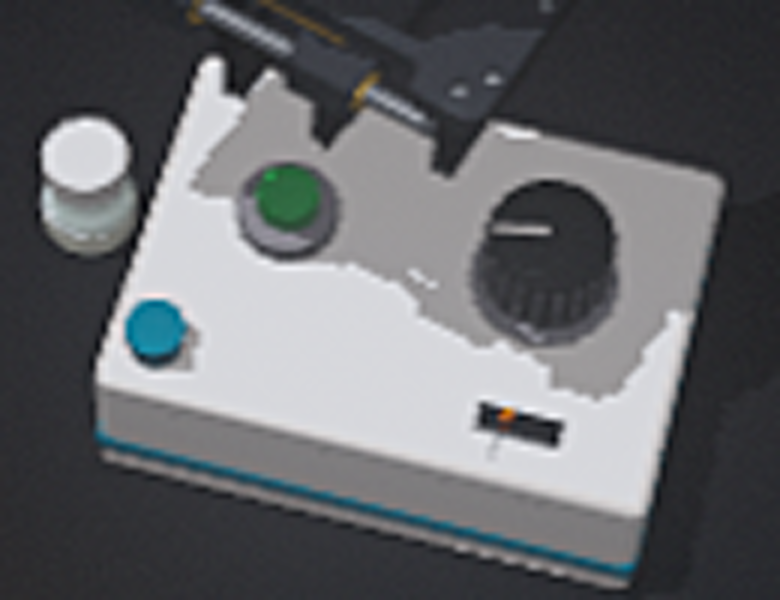

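View pics/b_top.png

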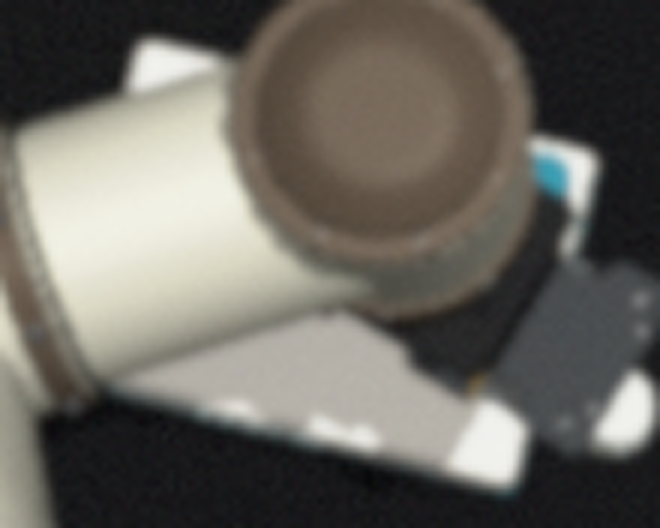

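The scene shows the knob pointer turned, with the flag, stopper (155,328) and jar (85,195) where they were. The jaws are closing above the key.

>>> move_arm(
  increments="1 0 0 0.0005 0 0 0; 1 0 0.02 0.0005 0 0 0; 1 0 0.04 0.0005 0 0 0; 1 0 0.06 0.0005 0 0 0; 1 0 0.06 0.0005 0 0 0; 1 0 0.06 0.0005 0 0 0",
)

```text
time_s: 14.75
tcp_pos: [0.5716, 0.0199, 0.0997]
ee_rot: [[0.853, -0.0, 0.522], [-0.522, -0.0, 0.853], [0.0, -1.0, -0.0]]
wrist_force: [0.5, 0.5, -0.8]
gripper_width: 0.003
```

```bash
python3 s.py
```

```text
14.75 pos [0.5716 0.0199 0.0997] F [ 0.5  0.5 -0.8] M [-0.049 -0.045  0.015] w 0.003 yaw -0.549 j6 -139.7 ydir [-0. -0. -1.]
```

>>> move_arm(
  increments="1 0 0.003 0 0 0 0; 1 0 0.006 0 0 0 0; 1 0 0.006 0 0 0 0",
)

```text
time_s: 15.05
tcp_pos: [0.5723, 0.0197, 0.0944]
ee_rot: [[0.853, 0.003, 0.522], [-0.522, 0.001, 0.853], [0.002, -1.0, 0.002]]
wrist_force: [0.7, 1.6, 1.9]
gripper_width: 0.007
```

```bash
python3 s.py
```

```text
15.05 pos [0.5723 0.0197 0.0944] F [0.7 1.6 1.9] M [ 0.419 -0.159  0.021] w 0.007 yaw -0.5498 j6 -139.7 ydir [ 0.003  0.001 -1.   ]
```

>>> move_arm(
  increments="1 0 0.002 0 0 0 0; 1 0 0.002 0 0 0 0",
)

```text
time_s: 15.25
tcp_pos: [0.5723, 0.0197, 0.0923]
ee_rot: [[0.853, 0.003, 0.523], [-0.523, 0.001, 0.853], [0.002, -1.0, 0.002]]
wrist_force: [0.7, 2.0, 3.3]
gripper_width: 0.005
```

>>> move_arm(
  increments="1 0 0.002 0 0 0 0; 1 0 0.002 0 0 0 0",
)

```text
time_s: 15.45
tcp_pos: [0.5723, 0.0196, 0.0913]
ee_rot: [[0.853, 0.003, 0.522], [-0.522, 0.0, 0.853], [0.002, -1.0, 0.002]]
wrist_force: [-0.6, 2.8, 9.5]
gripper_width: 0.005
```

>>> move_arm(
  increments="1 0 0.002 0 0 0 0; 1 0 0.002 0 0 0 0",
)

```text
time_s: 15.65
tcp_pos: [0.5724, 0.0197, 0.0911]
ee_rot: [[0.853, 0.003, 0.522], [-0.522, -0.0, 0.853], [0.003, -1.0, 0.002]]
wrist_force: [-5.9, 4.1, 18.7]
gripper_width: 0.007
```

The force rose at about 0.67 N/mm, to 4 N near full travel. It then went hard at z 0.091, so the key is bottomed. Now I release and retreat.

>>> move_arm(
  increments="1 0 -0.01 0 0 0 0; 1 0 -0.03 0 0 0 0; 1 0 -0.07 0 0 0 0; 1 0 -0.11 0 0 0 0; 1 0 -0.15 0 0 0 0; 1 0 -0.19 0 0 0 0; 1 0 -0.21 0 0 0 0; 1 0 -0.21 0 0 0 0",
)

```text
time_s: 16.45
tcp_pos: [0.5719, 0.0189, 0.3006]
ee_rot: [[0.852, 0.005, 0.523], [-0.523, 0.001, 0.852], [0.004, -1.0, 0.003]]
wrist_force: [-0.4, 0.3, 0.7]
gripper_width: 0.007
```

>>> move_arm(
  increments="1 -0.04 0 -0.02 0 0 0; 1 -0.08 0 -0.04 0 0 0; 1 -0.12 0 -0.06 0 0 0; 1 -0.15 0 -0.08 0 0 0; 1 -0.15 0 -0.08 0 0 0; 1 -0.15 0 -0.08 0 0 0; 1 -0.15 0 -0.08 0 0 0",
)

```text
time_s: 17.15
tcp_pos: [0.4018, 0.0294, 0.2967]
ee_rot: [[0.852, -0.002, 0.523], [-0.523, -0.001, 0.852], [-0.001, -1.0, -0.002]]
wrist_force: [0.3, -0.4, 0.7]
gripper_width: 0.003
```

```bash
python3 s.py;  python3 - <<'E'
from station import *
from h import *
import cv2,numpy as np
p,_=capture("scene");cv2.imwrite('pics/c_full.png',p[:,:,::-1])
cv2.imwrite('pics/c_scene.png',cv2.resize(p[170:270,280:410,::-1],None,fx=6,fy=6,interpolation=cv2.INTER_CUBIC))
for nm,q in(('before',np.load('scene0.npz')['p']),('after',p)):
    a=q[232:248,355:380].astype(float)
    wt=np.clip(a[:,:,0]-a[:,:,2]-25,0,None)
    yy,xx=np.mgrid[232:248,355:380];u=[(wt*xx).sum()/wt.sum(),(wt*yy).sum()/wt.sum()]
    w=onz('scene',u,0.083)[0,:2]-[0.598,0.0694];print(nm,np.round(u,2),'unit y mm',round(float(w@[.2506,.968])*1000,2))
E
```

```text
17.15 pos [0.4018 0.0294 0.2967] F [ 0.3 -0.4  0.7] M [-0.069 -0.047  0.004] w 0.003 yaw -0.5506 j6 -149.1 ydir [-0.002 -0.001 -1.   ]
before [363.49 238.57] unit y mm 48.47
after [364.04 238.55] unit y mm 49.67
```

View pics/c_full.png

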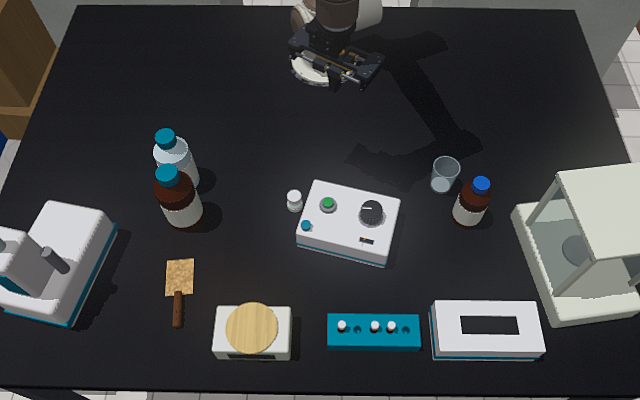

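View pics/c_scene.png

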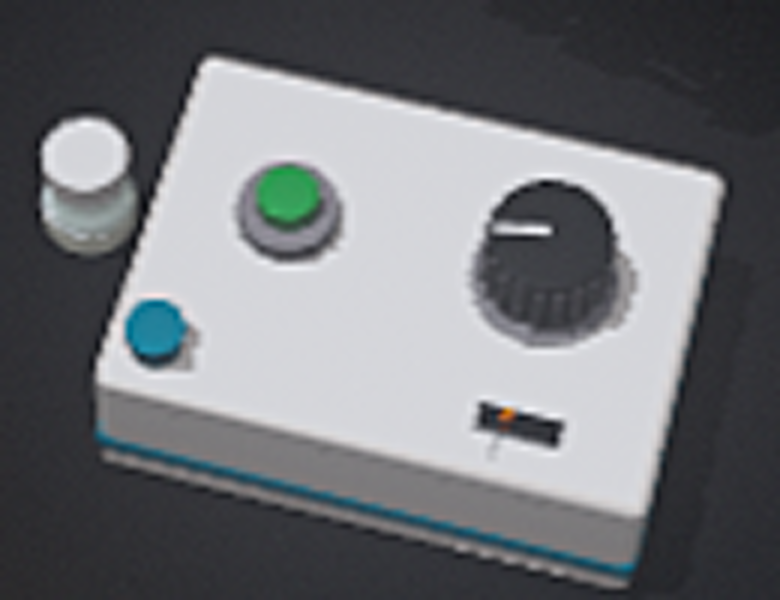

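```bash
python3 -c "
from station import r
print(r.finish_job())"
```

```text
the job is handed in; nothing more can be done
None
```

I set the knob to four clicks from its stop, pressed the green key fully down, let go, and handed the job in at about 17 s of the 72 s allowed.

- **Back to the stop:** Turning anticlockwise, I felt two clicks of about 0.2 N m. The torque then rose to 0.45 N m and stayed there on a repeat reading. That is below the 0.5 N m at which the stop yields, so I turned back there.
- **Forward four clicks:** After about 0.4 rad of free play, I felt four onsets of 0.17–0.26 N m at the expected 0.31–0.32 rad spacing. I stopped about midway between the fourth snap and where the fifth click would begin. The torque there was near zero when I opened the jaws.
- **Key press:** The force rose smoothly to about 4 N over roughly 6 mm, then went hard at up to 19 N. I released it, and the last picture shows it back up.
- **Bystanders:** In the last scene picture everything else stands where it was, with the arm clear and nothing touching it.
- **One mismatch:** The flag's final position measured about 49.7 mm, against 49.6 mm expected at click 4. Its change from the start was 1.2 mm, or three clicks, while the torque readings say the knob started at click 2. That gap is about 0.2 pixel, too fine to trust, so I relied on the torque count.

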